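# Stand the loaf by its order card and hold the clip open over the card

## Robot

A 6-joint arm with a two-finger parallel gripper is mounted at the origin on the work surface. World frame = base frame: x ahead of the robot, y to its left, z up, the work surface at z = 0. Lengths are in m, angles in rad, forces in N, time in s.
With the tool pointing down it reaches from about 0.35 to 0.775 m from the base axis. Payload 7.3 kg.
Tool frame: the origin (TCP) lies on the centre line of the jaws, within the pads' length; the fingertips stand 11 mm ahead of it and the grasp point (between the pads) lies 8 mm behind it; z points along the fingers, y is the direction in which the jaws open and shut (so a half turn about z gives the same grasp; the last joint's range is limited). The gripper opens to 92 mm and grips with 3 to 60 N. Pads are 19 mm wide; open, the fingers measure 130 mm over their backs; the gripper's body (75 mm by 190 mm) begins 47 mm behind the grasp point.
Start: joints at [1.183, 0.342, 1.524, -0, 1.275, -0.146], TCP at [0.126, 0.51, 0.238] pointing down, gripper open.
Joint ranges: [-2.53, 2.53], [-0.77, 2.02], [0.04, 2.7], [-1, 4.14], [0.28, 2.66], [-3.11, 3.11]. Speed limits (rad/s): [2.57, 2.57, 3.14, 3.14, 3.14, 3.14].

## Interface

Orientations are given as [roll, pitch, yaw] about the fixed x, y, z axes, in that order (R = Rz(yaw) Ry(pitch) Rx(roll)).
In Python, from cell import robot gives the robot as it stands.
- The arm moves only by the tool jog_arm, never from a script. Its argument "deltas" is one flat list of numbers, 6 for each row, row after row: the shift along the world's x, y, z in units of 0.1 m (1.0 is 0.1 m), then the turn, a rotation vector about the world's x, y, z in units of 90 degrees (1.0 is 90 degrees). A call has 1 to 5 rows; each row is the pose to reach, as a shift and turn from the pose commanded when the call began; what a row does not reach only later rows make up. A row lasts 1/12 s, in which the tool goes at most 41.7 mm and 7.16 degrees, less where a joint would pass 70% of its speed; a pose out of reach is approached as far as the arm can. A call with a number of a shift or a turn outside -1 to 1 is refused whole. A call with a gripper value outside its range is refused whole. "claw" is the opening, from 0 (shut) to 1 (fully open), set as the call begins (left out, the last holds). The fingers move at their own pace and stop on an object; "newtons" is the grip in N (left out, the last holds). Time passes only in rows, so rows that repeat a pose let the fingers close. It gives the time, the measured TCP pose, the force and the opening at its end, in the units of the state.
- robot.observe(): the state, without advancing time (a new reading comes with each control period).
- robot.read_camera(name): name is "side" or "top" or "wrist"; returns the picture (420x560x3 uint8, red, green, blue); there is no depth.
- robot.camera_params(name): a dict with "fx", "fy", "cx", "cy" (pixels), "R" (3x3) and "t" (3): a world point X has camera coordinates R X + t. Camera axes: x right, y down, z forward; pixel columns grow to the right and rows downward; lengths in m; the calibration is good to about 2 mm. A picture is of the moment at which its call begins: read the wrist's pose just before it. camera_params takes no time and is no camera call; for the wrist camera it gives the pose at the moment of the call.
- robot.hand_in(): hands the job in, once; it reports no verdict.
The state is a dict: "time": time; "qpos": joint angles; "qvel": joint speeds; "joint_efforts": joint torques, N m; "tool_pos": TCP position; "tool_rot": TCP orientation; "contact_force": force on the tool from outside, world axes, zero at the start; "torque": the same for the moment, N m; "opening": finger opening in m.
Only numpy, scipy, OpenCV 4.12 (cv2) and the standard library are available. Lean on these libraries where they do the work, as an engineer would, in place of code of your own. Each camera call takes 0.05 s, during which the arm holds its last target. There are 200 camera calls.

## Task

Make up the order for the packer: lift the tall loaf out of its baking tin and stand it upright in the middle of the cake disc on the packing stand, set down and not dropped, leaving the low loaf and the other things where they are. Then pick up the spring clip by its grips, squeeze it wide open, and bring it down over the middle of the order card's top edge so that the card's edge is well inside the gaping jaws with one jaw on each side, touching neither. Finish while holding it there, squeezed open in the gripper and clear of the card, so that the packer can slip a docket in.

Things in the scene. Friction and masses are not known exactly. Their poses are not given: they have to be found in the camera images.
- loaf: the tall risen loaf in a stiff brown paper sleeve, firm enough to grip (15 N is plenty): 58 mm across, straight sides up to 80 mm, domed to 100 mm, 0.14 to 0.28 kg. Origin at the centre of its underside, z up its axis. At the start it stands in one of the pan's two tins and its upper 60 mm stick out; the tins' inside is about 65 mm across
- pan: baking pan of two round open steel tins side by side, 42 mm either side of the pan's origin along its y axis; fixed. Each tin is 74 mm across the outside and 44 mm tall with a 4 mm thick floor; two straps along y join them at rim height. Origin on the table midway between the tins
- disc (a point): centre of the top of the flat cardboard cake disc on the packing stand: 88 mm across, its top 16 mm above the table. The wooden stand (130 mm along its x, 250 mm along its y, board 12 mm thick) is fixed and carries the disc at one end of its y and the order card at the other; axes are the stand's
- card_top (a point): middle of the top edge of the upright order card, a stiff pale card 110 mm long and 4 mm thick in a low wooden block on the stand, fixed; the edge is 120 mm above the table. x runs along the edge, y is square to the card's faces, z up. It stands 140 mm from the disc's centre, on the +y side
- clip: steel spring clip, 85 g, standing on the table jaws down, grips up; two like halves swing on one pin. Jaws 44 mm wide (along x), 19 mm thick together, from the foot to 9 mm below the pin. Squeezing the grips together along y spreads the jaws. Origin at the centre of the foot, on the -y half (its z axis, up at first, leans 0.35 rad when the clip is fully open)
- clip_pin (a point): middle of the clip's pin, 45 mm above the foot; axes as the clip's, x along the pin. The grips are two flat plates 30 mm wide (along x), splayed like a V from the pin to 41 mm above it: 49 mm over their outsides at the top, 40 mm at 27 mm above the pin (a good height to pinch). Fully squeezed, their outsides are parallel, 24 mm apart
- tip_a (a point): lower inner edge of the clip's -y jaw, mid-width, 45 mm from the pin
- tip_b (a point): lower inner edge of the clip's +y jaw, mid-width, 45 mm from the pin; meets tip_a while the clip is shut, 31 mm from it when fully open
- clip_jaw (a joint): angle between the clip's halves: 0 shut, 0.70 rad fully open (its stop; each half has then turned 0.35 rad). The spring takes about 4 N at the grips to start and 11 N to hold fully open; a 25 N grip holds it firmly against the stop
- flat_loaf: the low, sunken loaf in the other tin of the pan: round, 58 mm across, 34 mm tall, wholly below the rim; not wanted, stays there. Origin at the centre of its underside
- sugar_jar: bystander: glass jar with steel cap, 56 mm across, 85 mm tall. Origin at the centre of its underside
- pastry_brush: bystander: brush lying on the table
- glaze_bowl: bystander: white bowl, 70 mm across, 40 mm tall. Origin at the centre of its underside
- scraper: bystander: steel bench scraper lying flat, about 90 x 110 mm, 17 mm high
- cutter: bystander: steel ring cutter, 70 mm across, 35 mm tall. Origin at the centre of its underside
- spice_tin: bystander: small can, 48 mm across, 70 mm tall. Origin at the centre of its underside
- stand: the packing stand itself with disc and card (see those points); fixed. Origin on the table at its centre; the disc lies at y = -65 mm, the card at y = +75 mm
Things that resemble listed ones, but are neither listed nor needed, are in the scene too. What is shaped like the loaf but blue or pink is not meant.

How it is judged:
On the way, in this order (a step that is already met when the one before it is completed fails the run):
1. the tall loaf stands upright on the cake disc, let go (horizontal distance between loaf and disc below 0.015 m and z of loaf in the frame of disc between -0.004 and 0.004 m and angle between loaf's own z axis and vertical below 0.08 rad and contact force between the fingers and loaf below 0.05 N and linear speed of loaf below 0.02 m/s), for 0.3 s.
2. the clip is squeezed open in the gripper, off the table (value of joint clip_jaw above 0.5 rad and height (world z) of clip_pin above 0.07 m and contact force between the fingers and clip above 2 N), for 0.2 s.
At the end, for the whole second after the job is handed in: Loaf upright, at rest and let go within 15 mm of the disc's centre; clip held, jaw angle over 0.5 rad, pin within 30 mm of the edge's middle, a tip each side of the card, 8 mm below the edge, 6 mm off its mid-plane, still, not touching the stand; bystanders within 25 mm (all of step 1 and value of joint clip_jaw above 0.5 rad and ((y of tip_a in the frame of card_top below -0.006 m and y of tip_b in the frame of card_top above 0.006 m) or (y of tip_b in the frame of card_top below -0.006 m and y of tip_a in the frame of card_top above 0.006 m)) and z of each of tip_a, tip_b in the frame of card_top below -0.008 m and z of clip_pin in the frame of card_top above 0.005 m and x of clip_pin in the frame of card_top between -0.03 and 0.03 m and contact force between the fingers and clip above 2 N and contact force between clip and stand below 0.2 N and linear speed of clip below 0.02 m/s and distance of each of flat_loaf, sugar_jar, pastry_brush, glaze_bowl, scraper, cutter, spice_tin from where it was at the start of the episode below 0.025 m); the arm keeps its last pose, push and grip.
It fails at once if the loaf is dropped on to the disc (let go more than 8 mm above it) (z of loaf in the frame of disc above 0.008 m and horizontal distance between loaf and disc below 0.06 m and contact force between the fingers and loaf below 0.02 N).
It fails at once if the low loaf or a bystander is disturbed (moved over 25 mm) (distance of any of flat_loaf, sugar_jar, pastry_brush, glaze_bowl, scraper, cutter, spice_tin from where it was at the start of the episode above 0.025 m).
It also fails if it takes over 50 s, if anything falls off the work surface, if the arm or the gripper's body presses on something with over 40 N, if the wrist force passes 120 N, or if a joint passes its speed limit or range.

## Working session

There is one attempt and no reset: what is moved stays moved. The work goes in short steps, Python scripts to look and compute and a tool call to move; the robot and the scene stay as the last step left them, time stands still between calls to the robot, and variables do not carry over. Pictures are saved under pics/ and viewed, about 8 in all and at most 12, crops included, and the job is handed in when it is done.

Besides the shell and the picture viewer there is one more tool, called after "Request:" in YAML: its name, and indented under it one key for each argument. jog_arm: Moves the arm, as the interface text tells. Its arguments: {"type":"object","properties":{"deltas":{"type":"array","items":{"type":"number"}},"claw":{"type":"number"},"newtons":{"type":"number"}},"required":["deltas"]}

```bash
mkdir -p pics; ls; python3 - <<'E'
from cell import robot
import cv2,numpy as np
for n in("top","side"):
    im=robot.read_camera(n); cv2.imwrite(f"pics/{n}0.png",cv2.resize(im[:,:,::-1],(800,600),interpolation=cv2.INTER_CUBIC)); np.save(f"{n}0.npy",im)
    p=robot.camera_params(n); print(n,p["fx"],p["cx"],p["cy"],(-p["R"].T@p["t"]).round(3),np.round(p["R"],3).tolist())
print(robot.observe())
E
```

```text
pics
top 443.17312061304995 272.8150329051109 205.41466049587282 [0.417 0.004 0.993] [[-0.004, -1.0, -0.015], [-0.994, 0.005, -0.11], [0.11, 0.015, -0.994]]
side 463.8367109497934 274.4780350640226 212.93454288544706 [0.369 0.648 0.804] [[-0.965, -0.264, -0.001], [-0.19, 0.696, -0.692], [0.183, -0.667, -0.722]]
{'time': 0.1, 'qpos': array([ 1.18301764e+00,  3.42656982e-01,  1.52490911e+00, -1.05893317e-05,
        1.27542387e+00, -1.45997381e-01]), 'qvel': array([-0.00113284, -0.00240683, -0.00130263,  0.00215096, -0.00120246,
        0.00174079]), 'joint_efforts': array([ 2.83793910e-03, -4.32005811e+01, -2.44694871e+01,  7.19965110e-02,
        5.26851055e-02, -7.25234759e-05]), 'tool_pos': array([0.12554825, 0.50940637, 0.23711674]), 'tool_rot': array([-3.14020874e+00, -1.93260105e-04,  2.89981430e+00]), 'contact_force': array([ 0.60460732, -0.58201899, -0.00887142]), 'torque': array([ 0.00043381, -0.0224325 ,  0.00272059]), 'opening': 0.0916697406506125}
```

View pics/top0.png

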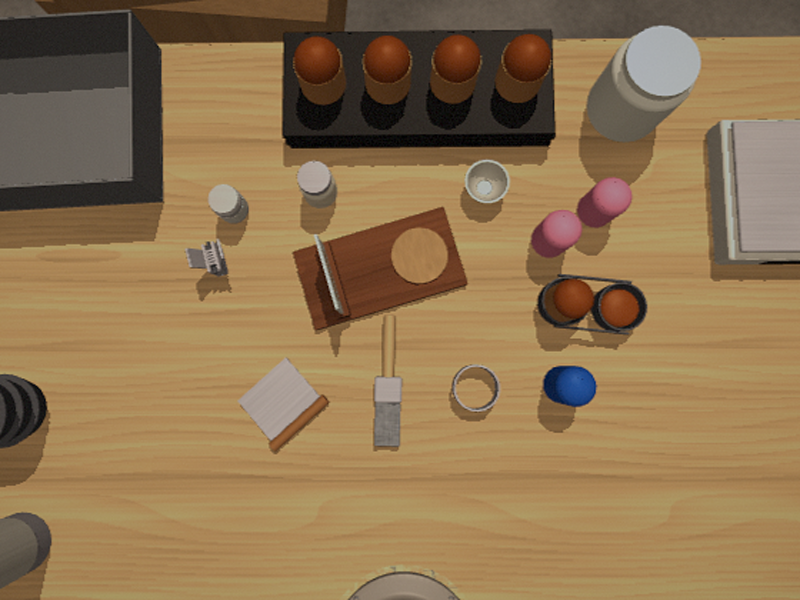

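View pics/side0.png

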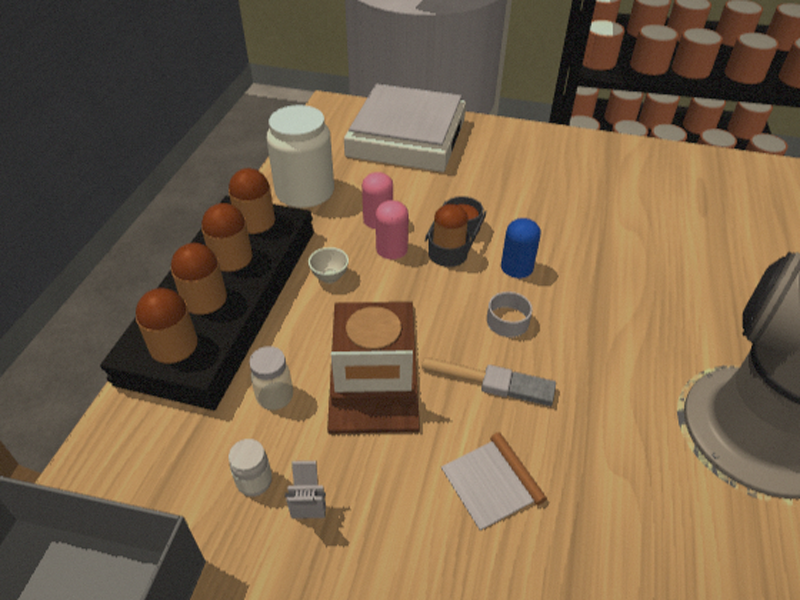

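The top view shows the tall loaf in the tin at (573,299), the low loaf at (620,307), the disc at (419,255), the card's top edge from (318,237) to (341,312), and the clip at (207,258). In the side view the loaf top is at (452,216), the disc at (373,328), the card's top corners at (334,352) and (411,352), and the clip at (306,490).

```bash
cat > h.py <<'E'
from cell import robot
import numpy as np, cv2
def ray(p,uv,s=0.7):
    u,v=(np.array(uv)+.5)*s-.5
    d=p["R"].T@np.array([(u-p["cx"])/p["fx"],(v-p["cy"])/p["fy"],1]); return -p["R"].T@p["t"],d
def plane(p,uv,z,s=0.7):
    c,d=ray(p,uv,s); return c+d*(z-c[2])/d[2]
def tri(obs):
    A=np.zeros((3,3));b=np.zeros(3);L=[]
    for p,uv,s in obs:
        c,d=ray(p,uv,s); d/=np.linalg.norm(d); P=np.eye(3)-np.outer(d,d);A+=P;b+=P@c;L.append((c,P))
    x=np.linalg.solve(A,b); return x,[np.linalg.norm(P@(x-c)) for c,P in L]
def proj(p,X,s=0.7):
    q=p["R"]@np.array(X)+p["t"]; return (np.array([p["fx"]*q[0]/q[2]+p["cx"],p["fy"]*q[1]/q[2]+p["cy"]])+.5)/s-.5
E
python3 - <<'E'
from h import *
T=robot.camera_params("top");S=robot.camera_params("side")
for n,a,b in [("disc",(419.5,255.5),(373,328)),("cardA",(318,237),(411.5,352)),("cardA'",(318,237),(334,352)),("cardB",(341,312),(411.5,352)),("clipgriptop",(190,258),(305,463))]:
    x,e=tri([(T,a,.7),(S,b,.7)]);print(n,x.round(4),np.round(e,4))
print("loaf equator",plane(T,(573,299),.08), "flat",plane(T,(619.5,307.5),.038),plane(S,(451,216),.085))
print("tins rim", plane(T,(620,307),.044))
for c in [(293,250),(446,209),(467,284),(317,329)]: print(plane(T,c,.012).round(3))
for c in [(213,258),(190,258),(205,240),(212,275)]: print('clip',plane(T,c,.05).round(3),plane(T,c,.086).round(3))
E
```

```text
disc [ 0.5861 -0.028   0.0094] [0.0001 0.0001]
cardA [0.5373 0.1131 0.1547] [0.0488 0.0488]
cardA' [0.5951 0.1183 0.1165] [0.0002 0.0002]
cardB [0.4924 0.0862 0.1109] [0.0033 0.0033]
clipgriptop [0.5664 0.2944 0.1312] [0.0028 0.0028]
loaf equator [ 0.50887828 -0.24663198  0.08      ] flat [ 0.49988499 -0.32746437  0.038     ] [ 0.50910474 -0.24709607  0.085     ]
tins rim [ 0.50010957 -0.32615774  0.044     ]
[0.596 0.171 0.012]
[ 0.66  -0.07   0.012]
[ 0.54  -0.102  0.012]
[0.471 0.132 0.012]
clip [0.577 0.286 0.05 ] [0.571 0.275 0.086]
clip [0.577 0.321 0.05 ] [0.571 0.309 0.086]
clip [0.605 0.299 0.05 ] [0.598 0.288 0.086]
clip [0.551 0.287 0.05 ] [0.546 0.276 0.086]
```

Request:
jog_arm:
  deltas: [0.3, -0.15, 0.1, 0, 0, 0, 0.6, -0.3, 0.2, 0, 0, 0, 0.9, -0.45, 0.3, 0, 0, 0]

```text
time: 0.35
tool_pos: [0.2161, 0.464, 0.2676]
tool_rot: [-3.14, -0.0, 2.902]
contact_force: [0.8, 1.2, 0.5]
opening: 0.0919
```

Request:
jog_arm:
  deltas: [0.3, -0.15, 0, 0, 0, 0, 0.6, -0.3, 0, 0, 0, 0, 0.9, -0.45, 0, 0, 0, 0]

```text
time: 0.6
tool_pos: [0.3068, 0.4187, 0.2677]
tool_rot: [-3.141, -0.0, 2.9]
contact_force: [0.8, 0.8, 0.5]
opening: 0.0915
```

Request:
jog_arm:
  deltas: [0.3, -0.15, 0, 0, 0, 0, 0.6, -0.3, 0, 0, 0, 0, 0.9, -0.45, 0, 0, 0, 0]

```text
time: 0.85
tool_pos: [0.3969, 0.3736, 0.2674]
tool_rot: [-3.141, -0.001, 2.9]
contact_force: [-0.3, 0.4, -0.4]
opening: 0.0919
```

Request:
jog_arm:
  deltas: [0.3, -0.15, 0, 0, 0, 0, 0.6, -0.3, 0, 0, 0, 0, 0.9, -0.45, 0, 0, 0, 0]

```text
time: 1.1
tool_pos: [0.4869, 0.3286, 0.2673]
tool_rot: [-3.141, -0.001, 2.9]
contact_force: [-0.1, 0.3, 0.2]
opening: 0.0916
```

Request:
jog_arm:
  deltas: [0.3, -0.15, 0, 0, 0, 0, 0.6, -0.3, 0, 0, 0, 0, 0.9, -0.45, 0, 0, 0, 0, 0.9, -0.45, 0, 0, 0, 0]

```text
time: 1.43
tool_pos: [0.5801, 0.2809, 0.2659]
tool_rot: [-3.14, 0.001, 2.895]
contact_force: [-0.6, -0.5, 0.1]
opening: 0.0913
```

```bash
cat >> h.py <<'E'
import pickle
def shot(name,cam="wrist"):
    o=robot.observe();p=robot.camera_params(cam);im=robot.read_camera(cam)
    pickle.dump(p,open(f"{name}.pkl","wb"));cv2.imwrite(f"pics/{name}.png",cv2.resize(im[:,:,::-1],(800,600),interpolation=cv2.INTER_CUBIC))
    print(o["time"],o["tool_pos"].round(4),o["tool_rot"].round(4),"cam",(-p["R"].T@p["t"]).round(3),p["R"][2].round(2))
def ld(n): return pickle.load(open(f"{n}.pkl","rb"))
E
python3 -c "
from h import *
shot('w1')"
```

```text
1.4333 [0.5801 0.2809 0.2659] [-3.1398e+00  8.0000e-04  2.8949e+00] cam [0.515 0.3   0.412] [ 0.24 -0.06 -0.97]
```

View pics/w1.png

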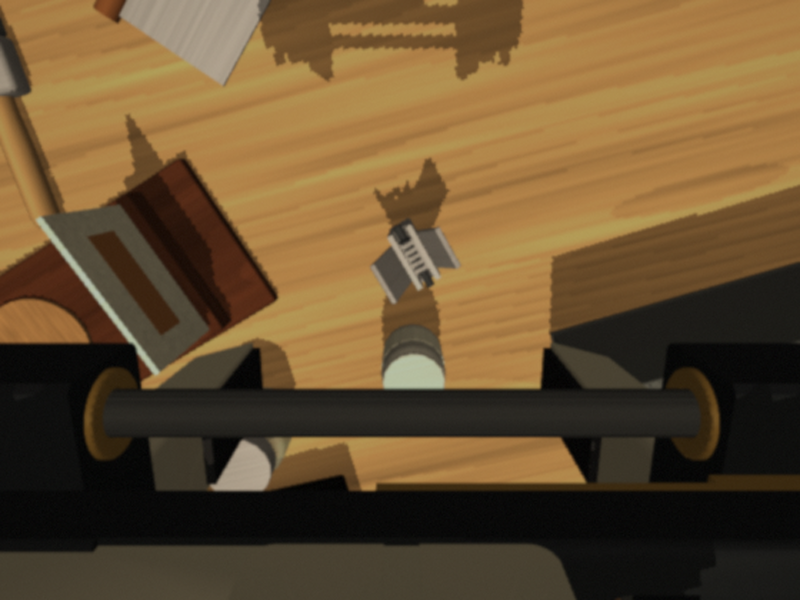

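The clip is at (415,258). Its left grip's top edge runs (374,267)–(394,302), its right one (439,229)–(459,265), and the pin runs (397,226)–(430,285). The card's top edge runs from (40,218) to about (155,373). I need a second viewpoint.

Request:
jog_arm:
  deltas: [-0.4, -0.35, 0, 0, 0, 0, -0.6, -0.7, 0, 0, 0, 0, -0.7, -1.0, 0, 0, 0, 0, -0.7, -1, 0, 0, 0, 0, -0.7, -1, 0, 0, 0, 0]

```text
time: 1.9
tool_pos: [0.5043, 0.184, 0.2682]
tool_rot: [3.141, -0.0, 2.898]
contact_force: [0.8, 0.6, -0.4]
opening: 0.0918
```

```bash
python3 -c "
from h import *
shot('w2')
p=ld('w1')
for c in [(374,267),(394,302),(439,229),(459,265)]: print(plane(p,c,.086).round(4))
for c in [(397,226),(430,285)]: print(plane(p,c,.048).round(4))
"
```

```text
1.9 [0.5043 0.184  0.2682] [ 3.1412e+00 -1.0000e-04  2.8982e+00] cam [0.44  0.202 0.414] [ 0.24 -0.06 -0.97]
[0.5738 0.2663 0.086 ]
[0.5995 0.273  0.086 ]
[0.5603 0.3124 0.086 ]
[0.5859 0.3196 0.086 ]
[0.5562 0.2857 0.048 ]
[0.6034 0.2983 0.048 ]
```

View pics/w2.png

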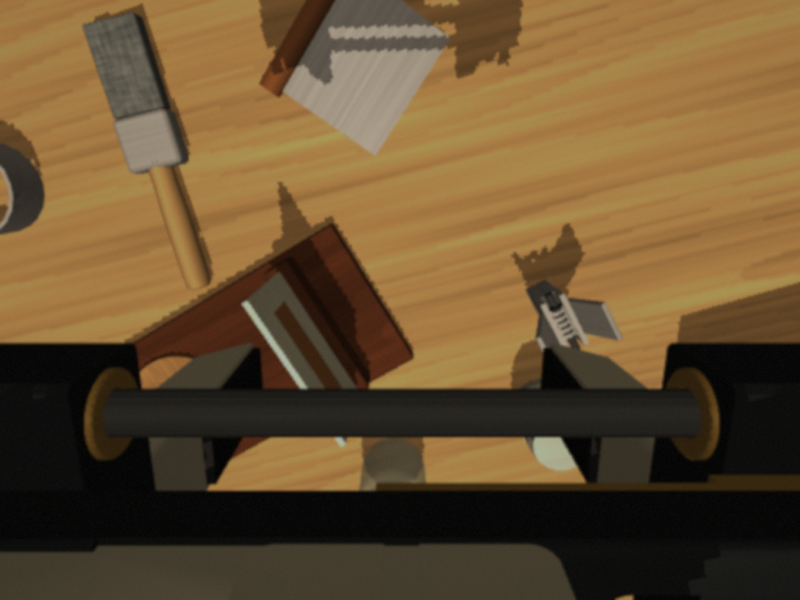

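Second view: right grip top edge (602,302)–(620,340), card top edge (245,303)–(345,443). These match the first view's features.

```bash
python3 -c "
from h import *
p=ld('w1');q=ld('w2');T=robot.camera_params('top');S=robot.camera_params('side')
def t(n,*o): x,e=tri(o);print(n,x.round(4),np.round(e,4));return x
t('gR1',(p,(439,229),.7),(q,(602,302),.7));t('gR2',(p,(459,265),.7),(q,(620,340),.7))
a=t('cA',(p,(40,218),.7),(q,(245,303),.7));b=t('cB',(p,(155,373),.7),(q,(344,443),.7))
a=t('cA4',(p,(40,218),.7),(q,(245,303),.7),(T,(341,312),.7),(S,(411.5,352),.7));b=t('cB4',(p,(155,373),.7),(q,(344,443),.7),(T,(318,237),.7),(S,(334,352),.7))
print((a+b)/2,np.linalg.norm(a-b),np.degrees(np.arctan2(*(b-a)[1::-1])))
for c in [(40,218),(155,373)]: print(plane(p,c,.12))
for c in [(245,303),(344,443)]: print(plane(q,c,.12))
for c in [(341,312),(318,237)]: print(plane(T,c,.12))
print('pan corners')
"
```

```text
gR1 [0.5616 0.3129 0.0749] [0.0002 0.0002]
gR2 [0.5875 0.3192 0.0822] [0.001 0.001]
cA [0.4948 0.0932 0.1184] [0.0004 0.0004]
cB [0.5973 0.1257 0.1223] [0.0007 0.0007]
cA4 [0.4939 0.0876 0.1103] [0.0003 0.0037 0.005  0.0022]
cB4 [0.597  0.1212 0.1174] [0.0025 0.0043 0.0037 0.0029]
[0.54546839 0.10440957 0.11387835] 0.1087013854592471 18.0681305825388
[0.49466852 0.09473062 0.12      ]
[0.59860088 0.12369919 0.12      ]
[0.49486544 0.09356206 0.12      ]
[0.59786001 0.12556713 0.12      ]
[0.48842146 0.08498564 0.12      ]
[0.59421667 0.11783638 0.12      ]
pan corners
```

Request:
jog_arm:
  deltas: [0.1, -0.35, 0, 0, 0, 0, 0.2, -0.7, 0, 0, 0, 0, 0.4, -1, 0, 0, 0, 0]

```text
time: 2.2
tool_pos: [0.5454, 0.0853, 0.268]
tool_rot: [3.141, -0.0, 2.903]
contact_force: [1.7, 0.5, -0.2]
opening: 0.0917
```

Request:
jog_arm:
  deltas: [0.1, -0.35, 0, 0, 0, 0, 0.3, -0.7, 0, 0, 0, 0, 0.4, -1, 0, 0, 0, 0, 0.4, -1, 0, 0, 0, 0, 0.4, -1, 0, 0, 0, 0]

```text
time: 2.62
tool_pos: [0.5866, -0.0154, 0.2669]
tool_rot: [3.141, -0.001, 2.898]
contact_force: [0.1, 0.7, -0.9]
opening: 0.0917
```

```bash
python3 -c "
from h import *
shot('w3')"
```

```text
2.6167 [ 0.5866 -0.0154  0.2669] [ 3.1410e+00 -9.0000e-04  2.8983e+00] cam [0.522 0.003 0.413] [ 0.24 -0.06 -0.97]
```

Request:
jog_arm:
  deltas: [-0.1, -0.35, 0, 0, 0, 0, -0.3, -0.7, 0, 0, 0, 0, -0.4, -1, 0, 0, 0, 0]

```text
time: 2.92
tool_pos: [0.5447, -0.114, 0.2677]
tool_rot: [3.141, -0.001, 2.904]
contact_force: [0.7, -0.6, 0.2]
opening: 0.0922
```

Request:
jog_arm:
  deltas: [-0.1, -0.35, 0, 0, 0, 0, -0.3, -0.7, 0, 0, 0, 0, -0.35, -1, 0, 0, 0, 0, -0.35, -1, 0, 0, 0, 0, -0.35, -1, 0, 0, 0, 0]

```text
time: 3.33
tool_pos: [0.5109, -0.2147, 0.2678]
tool_rot: [3.141, 0.0, 2.899]
contact_force: [0.6, 0.2, -0.2]
opening: 0.0921
```

```bash
python3 -c "
from h import *
shot('w4')
a=cv2.imread('pics/w3.png')[:400];b=cv2.imread('pics/w4.png')[:400]
cv2.imwrite('pics/w34.png',np.vstack([a[:340],b[:260]]) if 0 else np.hstack([a[:,150:550],b[:,150:550]]))"
```

```text
3.3333 [ 0.5109 -0.2147  0.2678] [3.1408e+00 3.0000e-04 2.8992e+00] cam [ 0.446 -0.196  0.414] [ 0.24 -0.06 -0.97]
```

View pics/w34.png

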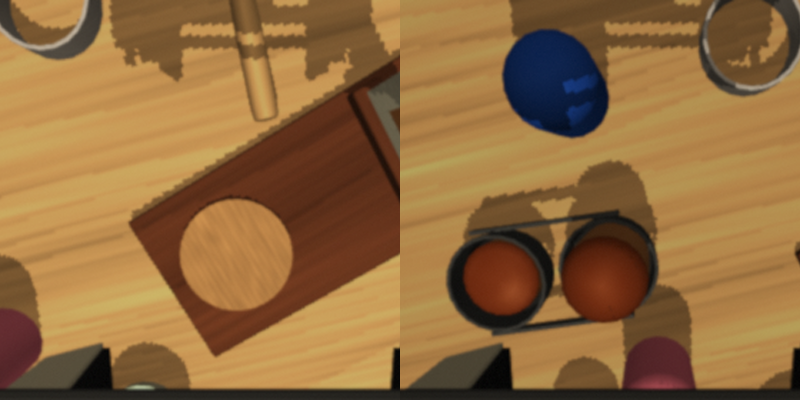

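Left half: disc centre at (386,254) in w3, radius ≈57 px. Right half: the tall loaf's dome at (355,279) in w4, low loaf's tin at (250,281), pink decoys below.

```bash
python3 -c "
from h import *
p=ld('w3');q=ld('w4');T=robot.camera_params('top');S=robot.camera_params('side')
for c in [(386.5,254),(386.5-57,254),(386.5+57,254),(386.5,197.5),(386.5,310.5)]: print('disc',plane(p,c,.016).round(4))
print(tri([(p,(386.5,254),.7),(T,(419.5,255.5),.7),(S,(373,328),.7)]))
print('stand corner',plane(p,(130+150,220),.012),plane(p,(216+150,356),.012))
print('loaf',plane(q,(355,279),.08), tri([(q,(355,279),.7),(T,(573,299),.7)]))
for c in [(161,275),(257,267),(208,216)]: print('tin outer rim pts', plane(q,(c[0]+150,c[1]),.044).round(4))
print('flat rim',plane(q,(250,281),.044),'tall rim',plane(q,(358.5,267),.044))
"
```

```text
disc [ 0.5852 -0.0246  0.016 ]
disc [ 0.5745 -0.0676  0.016 ]
disc [0.5959 0.0185 0.016 ]
disc [ 0.5433 -0.0138  0.016 ]
disc [ 0.6295 -0.0359  0.016 ]
(array([ 0.58585055, -0.02646947,  0.01107036]), [np.float64(0.0015842972117425403), np.float64(0.0014938494508633922), np.float64(0.00012436005931403243)])
stand corner [ 0.54027872 -0.09808488  0.012     ] [ 0.66438561 -0.06244462  0.012     ]
loaf [ 0.51095926 -0.2438556   0.08      ] (array([ 0.50676345, -0.24079192,  0.1013758 ]), [np.float64(5.3448434815166586e-05), np.float64(5.344843481526052e-05)])
tin outer rim pts [ 0.5073 -0.2794  0.044 ]
tin outer rim pts [ 0.5184 -0.2098  0.044 ]
tin outer rim pts [ 0.4742 -0.2349  0.044 ]
flat rim [ 0.50084874 -0.3241918   0.044     ] tall rim [ 0.50991428 -0.24413359  0.044     ]
```

Request:
jog_arm:
  deltas: [0, -0.3, -0.3, 0, 0, 0, 0, -0.3, -0.7, 0, 0, 0, 0, -0.3, -1, 0, 0, 0, 0, -0.3, -1, 0, 0, 0]

```text
time: 3.72
tool_pos: [0.5085, -0.2411, 0.1617]
tool_rot: [3.137, -0.011, 2.902]
contact_force: [-0.8, 0.8, 0.3]
opening: 0.092
```

Request:
jog_arm:
  deltas: [0, 0, -0.3, 0, 0, 0, 0, 0, -0.6, 0, 0, 0, 0, 0, -0.9, 0, 0, 0, 0, 0, -1, 0, 0, 0, 0, 0, -1, 0, 0, 0]

```text
time: 4.13
tool_pos: [0.5107, -0.2433, 0.0668]
tool_rot: [3.14, -0.003, 2.902]
contact_force: [-0.7, 0.6, 0.6]
opening: 0.0916
```

Request:
jog_arm:
  deltas: [0, 0, -0.05, 0, 0, 0, 0, 0, -0.05, 0, 0, 0, 0, 0, -0.05, 0, 0, 0, 0, 0, -0.05, 0, 0, 0, 0, 0, -0.05, 0, 0, 0]
  claw: 0.5
  newtons: 15

```text
time: 4.55
tool_pos: [0.5112, -0.2456, 0.0639]
tool_rot: [-3.141, 0.002, 2.9]
contact_force: [0.3, 0.3, 0.1]
opening: 0.0628
```

Request:
jog_arm:
  deltas: [0, 0, 0, 0, 0, 0, 0, 0, 0, 0, 0, 0, 0, 0, 0, 0, 0, 0]

```text
time: 4.8
tool_pos: [0.511, -0.2456, 0.0635]
tool_rot: [-3.141, 0.001, 2.9]
contact_force: [-0.6, -0.1, 5.8]
opening: 0.0576
```

Request:
jog_arm:
  deltas: [0, 0, 0, 0, 0, 0, 0, 0, 0, 0, 0, 0, 0, 0, 0, 0, 0, 0]

```text
time: 5.05
tool_pos: [0.511, -0.2456, 0.0636]
tool_rot: [-3.141, 0.001, 2.9]
contact_force: [0.8, -0.2, 5.8]
opening: 0.0576
```

Request:
jog_arm:
  deltas: [0, 0, 0.1, 0, 0, 0, 0, 0, 0.2, 0, 0, 0, 0, 0, 0.3, 0, 0, 0, 0, 0, 0.4, 0, 0, 0, 0, 0, 0.4, 0, 0, 0]

```text
time: 5.47
tool_pos: [0.5118, -0.246, 0.1055]
tool_rot: [-3.14, 0.004, 2.9]
contact_force: [-0.2, 1.1, -1.1]
opening: 0.0576
```

Request:
jog_arm:
  deltas: [0, 0, 0.25, 0, 0, 0, 0, 0, 0.5, 0, 0, 0, 0, 0, 0.75, 0, 0, 0, 0, 0, 0.75, 0, 0, 0]

```text
time: 5.8
tool_pos: [0.5128, -0.2465, 0.1829]
tool_rot: [-3.139, 0.008, 2.9]
contact_force: [0.6, 0.3, -1.4]
opening: 0.0578
```

Request:
jog_arm:
  deltas: [0.1, 0.3, 0, 0, 0, 0, 0.2, 0.6, 0, 0, 0, 0, 0.35, 1, 0, 0, 0, 0]

```text
time: 6.05
tool_pos: [0.5447, -0.1466, 0.177]
tool_rot: [-3.141, -0.001, 2.897]
contact_force: [1.2, -0.8, -2.2]
opening: 0.0574
```

Request:
jog_arm:
  deltas: [0.1, 0.3, 0, 0, 0, 0, 0.2, 0.6, 0, 0, 0, 0, 0.3, 0.9, 0, 0, 0, 0, 0.35, 1, 0, 0, 0, 0, 0.35, 1, 0, 0, 0]

```text
invalid input at $.deltas: expected a multiple of 6 numbers
```

Request:
jog_arm:
  deltas: [0.05, 0.2, -0.2, 0, 0, 0, 0.05, 0.2, -0.4, 0, 0, 0, 0.05, 0.2, -0.6, 0, 0, 0, 0.05, 0.2, -0.7, 0, 0, 0, 0.05, 0.2, -0.7, 0, 0, 0]

```text
time: 6.47
tool_pos: [0.5485, -0.1255, 0.1048]
tool_rot: [3.141, -0.006, 2.9]
contact_force: [0.4, -0.1, -1.5]
opening: 0.0576
```

```bash
python3 -c "
from h import *
shot('s5','side');shot('t5','top')
a=cv2.imread('pics/s5.png');b=cv2.imread('pics/t5.png')
cv2.imwrite('pics/st5.png',np.hstack([a[150:550,200:600],b[100:500,250:650]]))
o=robot.observe();print(o['tool_pos'],o['contact_force'])"
```

```text
6.4667 [ 0.5485 -0.1255  0.1048] [ 3.1408 -0.0058  2.8999] cam [0.369 0.648 0.804] [ 0.18 -0.67 -0.72]
6.5167 [ 0.5495 -0.1261  0.1065] [ 3.1411e+00 -3.0000e-03  2.8995e+00] cam [0.417 0.004 0.993] [ 0.11  0.01 -0.99]
[ 0.55030977 -0.12654466  0.10771316] [ 0.54680486 -0.44715314 -1.58432114]
```

View pics/st5.png

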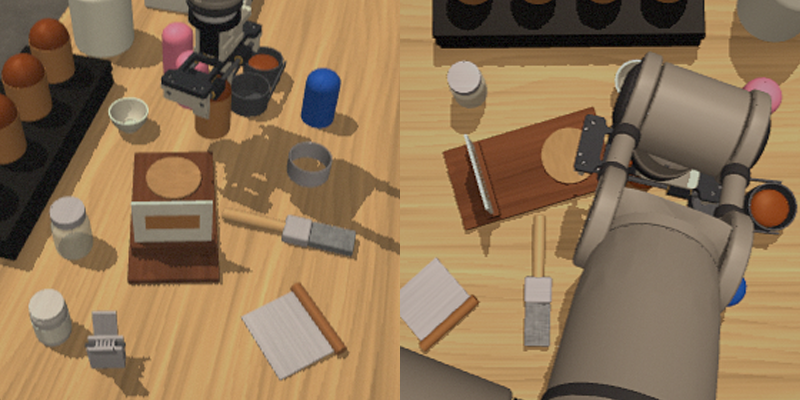

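The right half shows that the loaf is held upright, but it is 0.1 m short of the disc because one row list was malformed. Nothing has been touched. I'll continue over to the disc.

Request:
jog_arm:
  deltas: [0.1, 0.25, 0, 0, 0, 0, 0.2, 0.5, 0, 0, 0, 0, 0.3, 0.75, 0, 0, 0, 0, 0.37, 1, 0, 0, 0, 0, 0.37, 1, 0, 0, 0, 0]

```text
time: 6.98
tool_pos: [0.5891, -0.0227, 0.1094]
tool_rot: [3.14, 0.003, 2.902]
contact_force: [-0.0, 0.9, -1.4]
opening: 0.0576
```

Request:
jog_arm:
  deltas: [0, 0, -0.05, 0, 0, 0, 0, 0, -0.1, 0, 0, 0, 0, 0, -0.15, 0, 0, 0, 0, 0, -0.2, 0, 0, 0, 0, 0, -0.2, 0, 0, 0]

```text
time: 7.4
tool_pos: [0.5864, -0.0271, 0.0864]
tool_rot: [-3.141, -0.002, 2.898]
contact_force: [1.3, -0.3, -3.6]
opening: 0.0578
```

```bash
python3 -c "
from h import *
shot('s6','side');shot('w6')
a=cv2.imread('pics/s6.png');b=cv2.imread('pics/w6.png')
cv2.imwrite('pics/sw6.png',np.hstack([cv2.resize(a[250:450,275:475],(400,400)),b[0:400,200:600]]))
o=robot.observe();print(o['tool_pos'],o['contact_force'])"
```

```text
7.4 [ 0.5864 -0.0271  0.0864] [-3.1414e+00 -2.3000e-03  2.8983e+00] cam [0.369 0.648 0.804] [ 0.18 -0.67 -0.72]
7.45 [ 0.5867 -0.027   0.0869] [-3.1415e+00 -1.7000e-03  2.8986e+00] cam [ 0.522 -0.009  0.233] [ 0.24 -0.06 -0.97]
[ 0.58706213 -0.02687779  0.08738927] [ 0.09353097 -0.36069595 -1.29240529]
```

View pics/sw6.png

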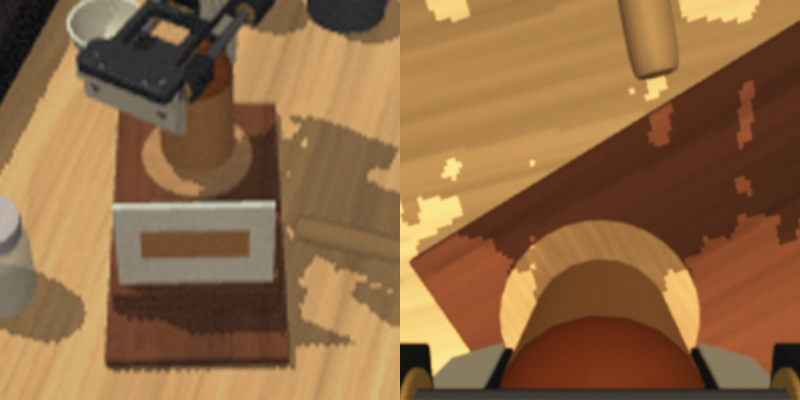

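The loaf is upright and centred over the disc, about 12 mm above it. I'll lower it gently.

Request:
jog_arm:
  deltas: [0, 0, -0.03, 0, 0, 0, 0, 0, -0.06, 0, 0, 0, 0, 0, -0.09, 0, 0, 0, 0, 0, -0.09, 0, 0, 0, 0, 0, -0.09, 0, 0, 0]

```text
time: 7.92
tool_pos: [0.5872, -0.0262, 0.0785]
tool_rot: [3.142, -0.001, 2.9]
contact_force: [0.5, -0.6, -1.2]
opening: 0.0574
```

Request:
jog_arm:
  deltas: [0, 0, -0.01, 0, 0, 0, 0, 0, -0.02, 0, 0, 0, 0, 0, -0.02, 0, 0, 0, 0, 0, -0.02, 0, 0, 0]

```text
time: 8.25
tool_pos: [0.5873, -0.0262, 0.0767]
tool_rot: [3.141, 0.0, 2.9]
contact_force: [0.7, -0.4, -2.4]
opening: 0.0575
```

Request:
jog_arm:
  deltas: [0, 0, -0.01, 0, 0, 0, 0, 0, -0.01, 0, 0, 0, 0, 0, -0.01, 0, 0, 0]

```text
time: 8.5
tool_pos: [0.5873, -0.0262, 0.0757]
tool_rot: [3.141, -0.0, 2.9]
contact_force: [0.4, 0.7, -1.6]
opening: 0.0577
```

Request:
jog_arm:
  deltas: [0, 0, -0.01, 0, 0, 0, 0, 0, -0.01, 0, 0, 0, 0, 0, -0.01, 0, 0, 0]

```text
time: 8.75
tool_pos: [0.5874, -0.0262, 0.0756]
tool_rot: [3.141, 0.001, 2.9]
contact_force: [-3.4, -0.0, 5.7]
opening: 0.0582
```

Request:
jog_arm:
  deltas: [0, 0, -0.01, 0, 0, 0, 0, 0, -0.01, 0, 0, 0, 0, 0, -0.01, 0, 0, 0]

```text
time: 9.0
tool_pos: [0.5875, -0.0263, 0.0755]
tool_rot: [3.142, 0.001, 2.9]
contact_force: [-4.2, -0.1, 11.2]
opening: 0.0576
```

Contact came at exactly the predicted height. I'll relieve the push, let go and rise.

Request:
jog_arm:
  deltas: [0, 0, 0.015, 0, 0, 0, 0, 0, 0.015, 0, 0, 0, 0, 0, 0.015, 0, 0, 0]

```text
time: 9.25
tool_pos: [0.5876, -0.0263, 0.0755]
tool_rot: [3.141, 0.001, 2.9]
contact_force: [-0.8, -0.1, 4.5]
opening: 0.0575
```

Request:
jog_arm:
  deltas: [0, 0, 0, 0, 0, 0, 0, 0, 0, 0, 0, 0, 0, 0, 0, 0, 0, 0, 0, 0, 0, 0, 0, 0, 0, 0, 0, 0, 0, 0]
  claw: 0.95

```text
time: 9.67
tool_pos: [0.5873, -0.0262, 0.075]
tool_rot: [3.141, -0.0, 2.9]
contact_force: [0.6, 0.3, -0.3]
opening: 0.0853
```

Request:
jog_arm:
  deltas: [0, 0, 0.1, 0, 0, 0, 0, 0, 0.3, 0, 0, 0, 0, 0, 0.6, 0, 0, 0, 0, 0, 0.8, 0, 0, 0, 0, 0, 1, 0, 0, 0]

```text
time: 10.08
tool_pos: [0.5876, -0.0263, 0.1776]
tool_rot: [3.141, 0.002, 2.9]
contact_force: [-0.4, 0.0, -0.9]
opening: 0.0875
```

Request:
jog_arm:
  deltas: [0, 0, 0.3, 0, 0, 0, 0, 0, 0.6, 0, 0, 0, 0, 0, 0.9, 0, 0, 0, 0, 0, 0.9, 0, 0, 0, 0, 0, 0.9, 0, 0, 0]

```text
time: 10.5
tool_pos: [0.588, -0.0263, 0.2679]
tool_rot: [3.141, 0.005, 2.9]
contact_force: [0.3, 0.7, -0.4]
opening: 0.0874
```

```bash
python3 -c "
from h import *
shot('w7');shot('s7','side')
a=cv2.imread('pics/s7.png');b=cv2.imread('pics/w7.png')
cv2.imwrite('pics/sw7.png',np.hstack([cv2.resize(a[250:450,275:475],(400,400)),b[0:400,200:600]]))"
```

```text
10.5 [ 0.588  -0.0263  0.2679] [3.1412 0.0049 2.8999] cam [ 0.523 -0.008  0.414] [ 0.25 -0.06 -0.97]
10.55 [ 0.5872 -0.0262  0.2659] [3.1414e+00 1.1000e-03 2.8998e+00] cam [0.369 0.648 0.804] [ 0.18 -0.67 -0.72]
```

View pics/sw7.png

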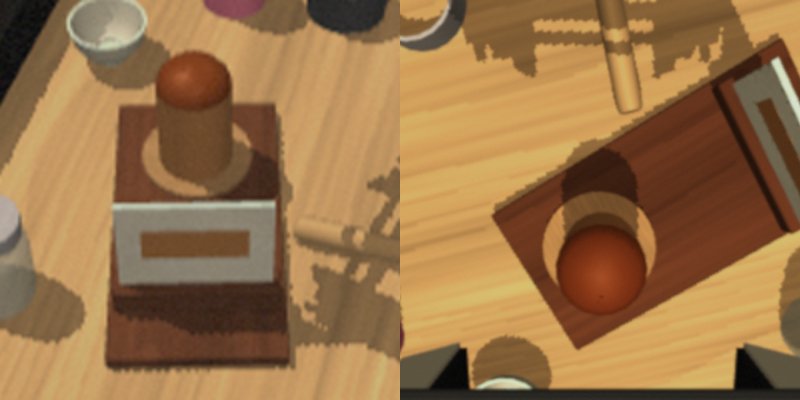

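```bash
python3 -c "
from h import *
p=ld('w7')
print('dome',plane(p,(401,269),.096),'disc',plane(p,(400,248),.016))"
```

```text
dome [ 0.58643566 -0.02378585  0.096     ] disc [ 0.58617986 -0.02452812  0.016     ]
```

Request:
jog_arm:
  deltas: [0, 0.3, 0, 0, 0, 0.05, 0, 0.7, 0, 0, 0, 0.08, -0.02, 1, 0, 0, 0, 0.11]

```text
time: 10.85
tool_pos: [0.5846, 0.0753, 0.2635]
tool_rot: [3.141, -0.003, 3.074]
contact_force: [0.4, 0.2, 0.0]
opening: 0.087
```

Request:
jog_arm:
  deltas: [0, 0.3, 0, 0, 0, 0.05, 0, 0.7, 0, 0, 0, 0.08, -0.02, 1, 0, 0, 0, 0.11]

```text
time: 11.1
tool_pos: [0.5824, 0.1761, 0.2634]
tool_rot: [3.141, -0.003, -3.035]
contact_force: [0.8, 0.3, 0.8]
opening: 0.0874
```

Request:
jog_arm:
  deltas: [0, 0.3, 0, 0, 0, 0.05, 0, 0.6, 0, 0, 0, 0.08, -0.02, 0.9, 0, 0, 0, 0.11, -0.03, 1, 0, 0, 0, 0.11, -0.03, 1, 0, 0, 0, 0.11]

```text
time: 11.52
tool_pos: [0.5791, 0.2761, 0.2633]
tool_rot: [3.141, -0.003, -2.862]
contact_force: [0.4, -0.5, 0.2]
opening: 0.0875
```

Request:
jog_arm:
  deltas: [0, 0.1, -0.3, 0, 0, 0, 0, 0.19, -0.5, 0, 0, 0, 0, 0.19, -0.6, 0, 0, 0, 0, 0.19, -0.6, 0, 0, 0]

```text
time: 11.85
tool_pos: [0.5791, 0.291, 0.2018]
tool_rot: [-3.141, -0.007, -2.866]
contact_force: [0.2, 0.0, -0.1]
opening: 0.0872
```

```bash
python3 -c "
from h import *
shot('w8')"
```

```text
11.85 [0.5791 0.291  0.2018] [-3.1406 -0.0067 -2.8661] cam [0.516 0.275 0.348] [ 0.24  0.07 -0.97]
```

View pics/w8.png

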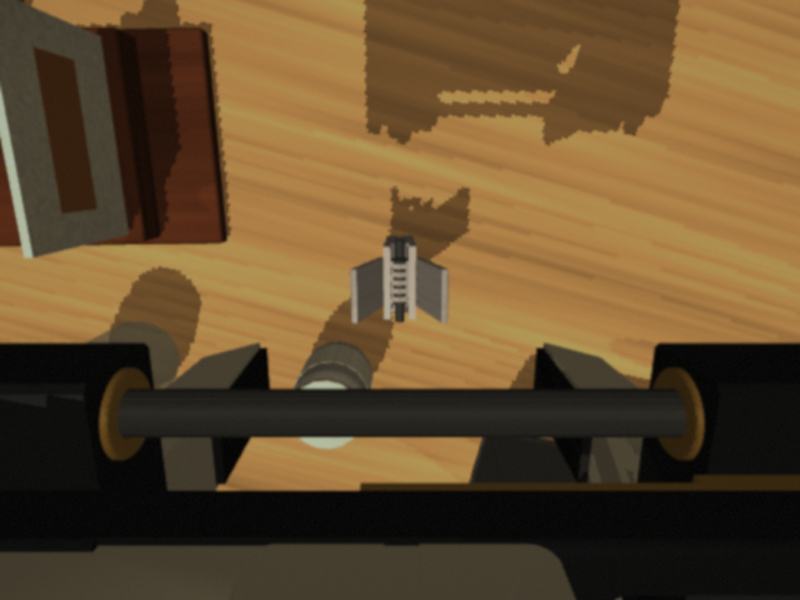

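The loaf sits about 1 mm off the disc's centre. The clip is squarely aligned between the fingers: grip tops at (354,272–323) and (446,268–320), pin at column 400.

```bash
python3 -c "
from h import *
p=ld('w8');q=ld('w1')
P=[plane(p,c,.086) for c in [(354,272),(354,323),(446,268),(446,320)]]
print(np.round(P,4),np.mean(P,0)); print('pin',plane(p,(400,237),.047),plane(p,(400,321),.047))
for a,b in zip([(354,272),(354,323),(446,268),(446,320)],[(374,267),(394,302),(439,229),(459,265)]): print(tri([(p,a,.7),(q,b,.7)])[0].round(4))
o=robot.observe();print(o['tool_pos'],o['tool_rot'])
"
```

```text
[[0.5734 0.2658 0.086 ]
 [0.6001 0.2727 0.086 ]
 [0.5584 0.311  0.086 ]
 [0.5852 0.3192 0.086 ]] [0.57928886 0.29215645 0.086     ]
pin [0.55441913 0.28504426 0.047     ] [0.60378046 0.29894119 0.047     ]
[0.5754 0.2654 0.077 ]
[0.5995 0.2729 0.087 ]
[0.5619 0.3132 0.0686]
[0.5868 0.32   0.0808]
[0.58006546 0.29111845 0.20398593] [-3.14084517 -0.00327523 -2.86641141]
```

Request:
jog_arm:
  deltas: [0, 0.01, -0.3, 0, 0, 0, 0, 0.01, -0.6, 0, 0, 0, 0, 0.01, -0.8, 0, 0, 0, 0, 0.01, -1, 0, 0, 0, 0, 0.01, -1, 0, 0, 0]

```text
time: 12.32
tool_pos: [0.5792, 0.2919, 0.1025]
tool_rot: [-3.141, -0.005, -2.866]
contact_force: [-0.1, -1.2, -1.0]
opening: 0.0869
```

Request:
jog_arm:
  deltas: [0, 0, -0.15, 0, 0, 0, 0, 0, -0.3, 0, 0, 0, 0, 0, -0.38, 0, 0, 0, 0, 0, -0.38, 0, 0, 0, 0, 0, -0.38, 0, 0, 0]

```text
time: 12.73
tool_pos: [0.5811, 0.2935, 0.0686]
tool_rot: [3.142, 0.001, -2.866]
contact_force: [0.5, 0.4, 0.2]
opening: 0.0871
```

Request:
jog_arm:
  deltas: [0, 0, 0, 0, 0, 0, 0, 0, 0, 0, 0, 0, 0, 0, 0, 0, 0, 0, 0, 0, 0, 0, 0, 0, 0, 0, 0, 0, 0, 0]
  claw: 0
  newtons: 30

```text
time: 13.15
tool_pos: [0.5805, 0.2938, 0.0676]
tool_rot: [3.141, 0.001, -2.865]
contact_force: [-0.3, -0.7, 0.1]
opening: 0.0583
```

Request:
jog_arm:
  deltas: [0, 0, 0, 0, 0, 0, 0, 0, 0, 0, 0, 0, 0, 0, 0, 0, 0, 0, 0, 0, 0, 0, 0, 0, 0, 0, 0, 0, 0, 0]

```text
time: 13.57
tool_pos: [0.5826, 0.293, 0.0705]
tool_rot: [-3.139, 0.006, -2.864]
contact_force: [0.2, -4.0, 10.0]
opening: 0.0271
```

Request:
jog_arm:
  deltas: [0, 0, 0, 0, 0, 0, 0, 0, 0, 0, 0, 0, 0, 0, 0, 0, 0, 0, 0, 0, 0, 0, 0, 0, 0, 0, 0, 0, 0, 0]

```text
time: 13.98
tool_pos: [0.582, 0.2939, 0.0697]
tool_rot: [-3.141, 0.005, -2.865]
contact_force: [0.0, -2.2, 10.4]
opening: 0.0237
```

Request:
jog_arm:
  deltas: [0, 0, 0.1, 0, 0, 0, 0, 0, 0.3, 0, 0, 0, 0, 0, 0.5, 0, 0, 0, 0, 0, 0.8, 0, 0, 0, 0, 0, 1, 0, 0, 0]

```text
time: 14.4
tool_pos: [0.5805, 0.294, 0.1697]
tool_rot: [3.141, 0.001, -2.865]
contact_force: [0.9, -0.4, -0.7]
opening: 0.0232
```

Request:
jog_arm:
  deltas: [0, 0, 0.3, 0, 0, 0, 0, 0, 0.5, 0, 0, 0, 0, 0, 0.6, 0, 0, 0, 0, 0, 0.6, 0, 0, 0, 0, 0, 0.6, 0, 0, 0]

```text
time: 14.82
tool_pos: [0.58, 0.2937, 0.2266]
tool_rot: [3.141, -0.001, -2.865]
contact_force: [0.3, -0.0, -1.0]
opening: 0.0232
```

```bash
python3 -c "
from h import *
shot('w9');shot('s9','side')
a=cv2.imread('pics/s9.png');b=cv2.imread('pics/w9.png')
u=proj(ld('s9'),robot.observe()['tool_pos']);print(u)
x,y=np.clip(u.astype(int),100,[700,500])
cv2.imwrite('pics/sw9.png',np.hstack([cv2.resize(a[y-100:y+100,x-100:x+100],(400,400)),b[0:400,200:600]]))
print(robot.observe()['opening'],x,y)"
```

```text
14.8167 [0.58   0.2937 0.2266] [ 3.1415e+00 -8.0000e-04 -2.8650e+00] cam [0.516 0.277 0.373] [ 0.24  0.07 -0.97]
14.8667 [0.5796 0.2935 0.2255] [-3.1415e+00 -2.8000e-03 -2.8650e+00] cam [0.369 0.648 0.804] [ 0.18 -0.67 -0.72]
[287.58548285 413.23805362]
0.02334630237683723 287 413
```

View pics/sw9.png

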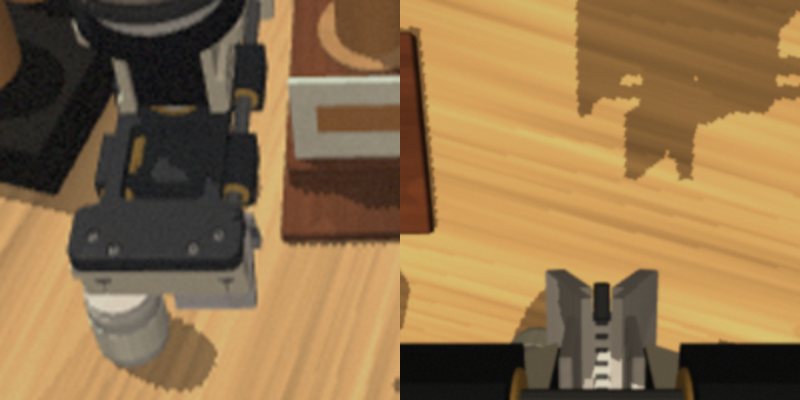

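The clip is held, fully open and symmetric about column 401, with the pin's near end at (401,284). From this I'll work out the pin's height relative to the TCP.

```bash
python3 -c "
from h import *
p=ld('w8');q=ld('w9')
t=np.array([.5800,.2937,.2266]); a=np.radians(15.85); ex=np.array([np.cos(a),np.sin(a),0])
d0=(plane(p,(400,237),.047)-plane(p,(400,321),.047))@ex; print('pin len',d0)
for h in (.0245,.022):
  c,d=ray(q,(401,284)); s=(-h-(c-t)@ex)/(d@ex); print(h,(c+d*s-t))
for px in [(346,270),(457,270),(368,276),(434,276)]:
  for z in (-.066,): print(px,((plane(q,px,t[2]+z)-t)).round(4), ((plane(q,px,t[2]+z)-t)@np.array([-ex[1],ex[0],0])).round(4), ((plane(q,px,t[2]+z)-t)@ex).round(4))
"
```

```text
pin len -0.051280147934409825
0.0245 [-0.02406629 -0.00493817 -0.0331456 ]
0.022 [-0.02165997 -0.0042602  -0.04393694]
(346, 270) [-0.0162 -0.0267 -0.066 ] -0.0212 -0.0229
(457, 270) [-0.0289  0.0181 -0.066 ] 0.0253 -0.0229
(368, 276) [-0.0163 -0.0172 -0.066 ] -0.0121 -0.0203
(434, 276) [-0.0238  0.0095 -0.066 ] 0.0157 -0.0203
```

Request:
jog_arm:
  deltas: [-0.05, -0.3, 0, 0, 0, 0, -0.1, -0.6, 0, 0, 0, 0, -0.16, -0.9, 0, 0, 0, 0, -0.16, -0.93, 0, 0, 0, 0]

```text
time: 15.25
tool_pos: [0.5629, 0.1965, 0.2255]
tool_rot: [-3.14, -0.005, -2.868]
contact_force: [1.1, 1.0, -1.0]
opening: 0.0232
```

Request:
jog_arm:
  deltas: [-0.05, -0.3, 0, 0, 0, 0, -0.1, -0.6, 0, 0, 0, 0, -0.16, -0.9, 0, 0, 0, 0, -0.16, -0.93, 0, 0, 0, 0, -0.16, -0.93, 0, 0, 0, 0]

```text
time: 15.67
tool_pos: [0.5479, 0.1065, 0.2262]
tool_rot: [3.141, -0.002, -2.868]
contact_force: [0.6, 1.0, -0.8]
opening: 0.0236
```

```bash
python3 -c "
from h import *
shot('w10');shot('s10','side')
a=cv2.imread('pics/s10.png');b=cv2.imread('pics/w10.png')
cv2.imwrite('pics/sw10.png',np.hstack([cv2.resize(a[250:450,275:475],(400,400)),b[0:400,200:600]]))"
```

```text
15.6667 [0.5479 0.1065 0.2262] [ 3.1409e+00 -2.1000e-03 -2.8678e+00] cam [0.484 0.09  0.373] [ 0.24  0.07 -0.97]
15.7167 [0.5482 0.1077 0.2264] [ 3.1407e+00 -1.4000e-03 -2.8665e+00] cam [0.369 0.648 0.804] [ 0.18 -0.67 -0.72]
```

View pics/sw10.png

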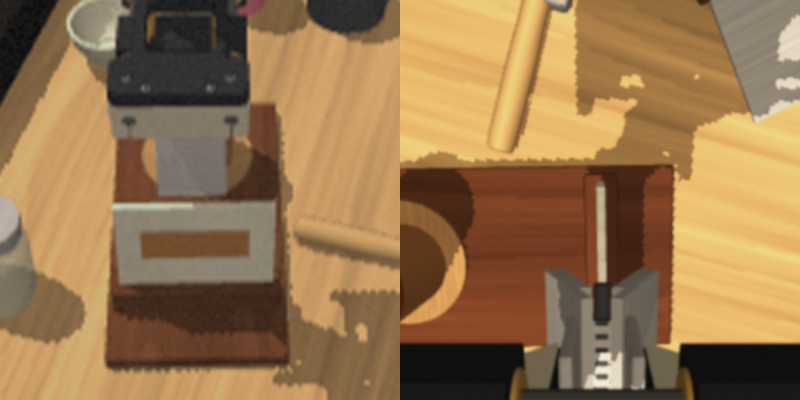

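The card's edge runs along column 401–402 and the clip's jaws span 346–457, so they are centred on it. Computing the residual offset with the height difference taken into account.

```bash
python3 -c "
from h import *
q=ld('w10');t=np.array([.5479,.1065,.2262]);a=-2.8678+np.pi; ey=np.array([-np.sin(a),np.cos(a),0]);ex=np.array([np.cos(a),np.sin(a),0])
for px,z in [((401,182),.12),((402,280),.12),((346,270),.158),((457,270),.158),((401,284),.195)]:
  x=plane(q,px,z);print(px,x.round(4),'along',((x-t)@ex).round(4),'across',((x-t)@ey).round(4))
o=robot.observe();print(o['tool_pos'],o['tool_rot'])
"
```

```text
(401, 182) [0.4919 0.0927 0.12  ] along -0.0576 across 0.0019
(402, 280) [0.5379 0.1061 0.12  ] along -0.0097 across 0.0023
(346, 270) [0.532  0.0798 0.158 ] along -0.0225 across -0.0214
(457, 270) [0.5194 0.125  0.158 ] along -0.0225 across 0.0255
(401, 284) [0.5234 0.1015 0.195 ] along -0.0249 across 0.0018
[0.54830366 0.10838368 0.22651299] [ 3.14066780e+00 -9.69104048e-04 -2.86531256e+00]
```

Request:
jog_arm:
  deltas: [0, -0.015, -0.05, 0, 0, 0, 0, -0.015, -0.1, 0, 0, 0, 0, -0.015, -0.15, 0, 0, 0, 0, -0.015, -0.2, 0, 0, 0, 0, -0.015, -0.2, 0, 0, 0]

```text
time: 16.18
tool_pos: [0.5476, 0.1067, 0.2056]
tool_rot: [3.141, -0.002, -2.864]
contact_force: [-0.2, -0.1, -1.4]
opening: 0.0233
```

Request:
jog_arm:
  deltas: [0, 0, 0, 0, 0, 0, 0, 0, -0.05, 0, 0, 0, 0, 0, -0.1, 0, 0, 0, 0, 0, -0.1, 0, 0, 0, 0, 0, -0.1, 0, 0, 0]

```text
time: 16.6
tool_pos: [0.5481, 0.1062, 0.1969]
tool_rot: [3.141, -0.001, -2.865]
contact_force: [0.5, 0.4, 0.1]
opening: 0.0233
```

Request:
jog_arm:
  deltas: [0, 0, -0.05, 0, 0, 0, 0, 0, -0.1, 0, 0, 0, 0, 0, -0.15, 0, 0, 0, 0, 0, -0.2, 0, 0, 0, 0, 0, -0.2, 0, 0, 0]

```text
time: 17.02
tool_pos: [0.5476, 0.1062, 0.1758]
tool_rot: [3.141, -0.002, -2.865]
contact_force: [-0.2, -0.1, -1.3]
opening: 0.024
```

Request:
jog_arm:
  deltas: [0, 0, -0.04, 0, 0, 0, 0, 0, -0.08, 0, 0, 0, 0, 0, -0.08, 0, 0, 0, 0, 0, -0.08, 0, 0, 0, 0, 0, -0.08, 0, 0, 0]

```text
time: 17.43
tool_pos: [0.5484, 0.1063, 0.1693]
tool_rot: [3.142, 0.0, -2.865]
contact_force: [0.3, -0.2, -0.4]
opening: 0.0233
```

```bash
python3 -c "
from h import *
shot('w11');shot('s11','side')
a=cv2.imread('pics/s11.png');b=cv2.imread('pics/w11.png')
cv2.imwrite('pics/sw11.png',np.hstack([cv2.resize(a[250:450,275:475],(400,400)),cv2.resize(b[200:400,300:500],(400,400))]))
o=robot.observe();print(o['tool_pos'],o['tool_rot'],o['contact_force'],o['opening'],o['time'])"
```

```text
17.4333 [0.5484 0.1063 0.1693] [ 3.1416e+00  2.0000e-04 -2.8650e+00] cam [0.484 0.09  0.316] [ 0.24  0.07 -0.97]
17.4833 [0.5485 0.1063 0.1694] [ 3.1416e+00  4.0000e-04 -2.8650e+00] cam [0.369 0.648 0.804] [ 0.18 -0.67 -0.72]
[0.54848917 0.10626284 0.16947183] [-3.14156649e+00  5.11610044e-04 -2.86502003e+00] [-0.55940678 -0.02126565 -0.10698264] 0.02354468519363397 17.5333
```

View pics/sw11.png

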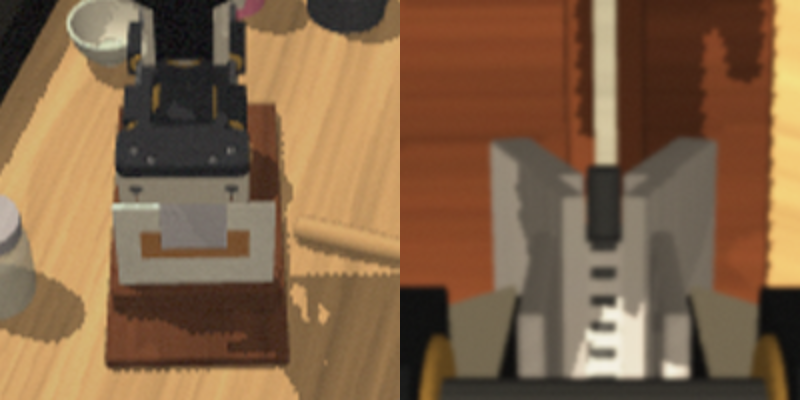

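The card's edge runs up between the jaws, centred on the pin: column ~604 in the crop, with the jaws spanning 492–716. In the side view the near jaw overlaps the card's face, with its foot at crop (193,247). Last check is the depth.

```bash
python3 -c "
from h import *
S=ld('s11');q=ld('w11');t=np.array([.5484,.1063,.1693]);a=-2.865+np.pi; ey=np.array([-np.sin(a),np.cos(a),0]);ex=np.array([np.cos(a),np.sin(a),0])
c,d=ray(S,(371.5,373.5)); s=(.0245-(c-t)@ey)/(d@ey); print('near foot outer edge',c+d*s,((c+d*s-t)@ex))
for px,z in [((300+204/2,200+20/2),.12),((300+204/2,200+140/2),.12),((346,270),.1),((458,270),.1)]:
  x=plane(q,px,z);print(px,'along',((x-t)@ex).round(4),'across',((x-t)@ey).round(4))
"
```

```text
near foot outer edge [0.53975096 0.12931281 0.10205541] -0.002035978851178691
(402.0, 210.0) along -0.0491 across 0.0022
(402.0, 270.0) along -0.0262 across 0.0022
(346, 270) along -0.0221 across -0.0216
(458, 270) along -0.0221 across 0.026
```

```bash
python3 -c "
from cell import robot
o=robot.observe();print(o['qvel'].round(3),o['opening'],o['contact_force'].round(1));print(robot.hand_in())"
```

```text
[ 0.001  0.002  0.    -0.    -0.003 -0.001] 0.02354468519363397 [-0.6 -0.  -0.1]
the job is handed in; nothing more can be done
None
```

The order is made up and I handed it in at about 17.5 s; no verdict came back, so these results are my own last checks.

- **Loaf:** it stands upright on the cake disc, about 1 mm off the centre. It touched the disc at the height I expected and I let it go there, so it was not dropped.
- **Clip:** it is held squeezed fully open, with the fingers 23.5 mm apart against the 24 mm stop. The jaws are centred on the card to within about 0.5 mm. The tips are about 21 mm below the card's top edge and the pin about 21 mm above it. The force readings showed no contact with the card, and the arm was still.
- **Disagreement between cameras:** the wrist camera placed things 2–3 mm further along y than the top camera, and up to 8 mm further for the card's edge. I centred the clip on the card within a single wrist picture, so the difference cancels out.
- **Rough pin height:** before lowering, my estimates of the pin's height below the tool centre ranged from about 23 to 33 mm. I used 28 mm, and the last side view agreed.
- **Malformed move:** one move list on the way to the disc was refused. The next move then lowered the held loaf beside the stand, but nothing was touched.
- **Not measured:** I did not re-measure the bystanders at the end. I saw none touched or moved in the pictures I viewed.

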